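Match the tilt of the small order screen to its neighbour and check that it holds

TASK

Tilt the smaller of the two order screens on its stiff hinge, gently, until it leans, untouched, just like the larger screen beside it (parallel to within about 3 degrees), and let go of it for a second to see that it stays. Then check the hinge: press the small screen's face lightly near its upper edge, with about 3 N, for about a second, and leave it untouched, still parallel. Do not shift the larger screen or disturb the tools and parts lying around them.

Things in the scene. Friction and masses are not known exactly. Their poses are not given: they have to be found in the camera images.
- small_edge (a point): Middle of the top edge (mid-thickness) of the small screen, the one to set: a black slab 150 mm wide, 117 tall, 14 thick, its glass front towards the robot. Axes turn with it: x out of its back, y along the edge, parallel to the hinge, z up along the slab. It starts near upright and has to lean back, top away from the robot.
- small_screen: The small screen itself, origin on its hinge line. The hinge is stiff (7 to 14 N near the top edge turns it) and stays where left. The mount is springy too: the screen bends under a push and on release springs back, roughly 9 to 16 degrees after tilting it back, 14 to 20 after tilting it forward (it varies). Under 5 N it only bends a few degrees and returns.
- small_hinge (a point): Centre of the small screen's hinge line, 125 mm below small_edge along the slab, 66 mm above the bench; fixed. x level towards the back, y along the hinge line, z up. Both stands are screwed to a rail 130 x 460 mm, screen centres 240 mm apart; the small one may be left or right.
- large_edge (a point): Middle of the top edge of the larger screen, the pattern: a like slab 200 mm wide, 142 tall, 16 thick; hinge line in line with the small one's, 150 mm below this point along the slab. Axes as for small_edge. Its lean, 17 to 43 degrees back from upright, is to be copied. It must not be moved (8 mm at most).
- screwdriver: Loose screwdriver, 170 mm long, lying in front of the rail; leave it alone.
- screw_pot: Closed aluminium screw pot, 48 mm across, 34 mm high, in front of the rail; leave it alone.
- terminal_box: Grey terminal box 50 x 75 x 34 mm, behind the rail between the screens; leave it alone.
- wrench: Loose wrench on the bench to the robot's right; leave it alone.

How it is judged:
By the outcome, as a careful person would: the job done as asked, in the order asked, and still so for the second after the job is handed in, with the robot touching nothing.
It also fails if it takes over 58 s, if anything falls off the work surface, if the arm or the gripper's body presses on something with over 40 N, if the wrist force passes 120 N, or if a joint passes its speed limit or range.

ROBOT

A 6-joint arm with a two-finger parallel gripper is mounted at the origin on the work surface. World frame = base frame: x ahead of the robot, y to its left, z up, the work surface at z = 0. Lengths are in mm, angles in degrees, forces in N, time in s.
With the tool pointing down it reaches from about 350 to 850 mm from the base axis. Payload 8.1 kg.
Tool frame: the origin (TCP) lies midway between the tips of the shut fingers; the grasp point (between the pads) lies 19 mm behind it; z points along the fingers, y is the direction in which the jaws open and shut (so a half turn about z gives the same grasp; the last joint's range is limited). The gripper opens to 85 mm and grips with 20 to 120 N. Pads are 22 mm wide; open, the fingers measure 114 mm over their backs; the gripper's body (76 mm by 85 mm) begins 54 mm behind the grasp point. The pads swing forward as they close: fully open they stand 13 mm farther back than shut.
Start: joints at [64.607, 7.471, 85.268, -0, 87.261, -4.893], TCP at [210.108, 562.014, 231.292] pointing down, gripper open.
Joint ranges: [-169.43, 169.43], [-51.17, 129.36], [1.28, 143.12], [-76.62, 256.62], [0, 156.53], [-152.29, 152.29]. Speed limits (degrees/s): [136.94, 136.94, 159.86, 180, 180, 180].

INTERFACE

Orientations are given as [roll, pitch, yaw] about the fixed x, y, z axes, in that order (R = Rz(yaw) Ry(pitch) Rx(roll)).
In Python, from bench import telemetry, snapshot, camera_params, job gives the robot as it stands. The module is installed in compiled form; this text tells all that it offers.
- The arm moves only by the shell command python3 -m jog 'ROWS' [FORCE]. ROWS is JSON, a list that holds one entry, the list of rows, each a list of 7 numbers: the shift along the tool's x, y, z in units of 50 mm (1.0 is 50 mm), then the turn, a rotation vector about the tool's x, y, z in units of 2 pi rad (1.0 is 2 pi rad), then the opening, from 0 (shut) to 1 (fully open). In form: [[[dx, dy, dz, rx, ry, rz, claw], ...]]. A call has 1 to 12 rows; each row shifts and turns the commanded pose from where the row before left it, along the tool's axes as they then stand; what a row does not reach is not made up. A row lasts 1/8 s, in which the tool goes at most 62.5 mm and 10.7 degrees, less where a joint would pass 70% of its speed; a pose out of reach is approached as far as the arm can. A call with a number of a shift or a turn outside -1 to 1 is refused whole. A call with a gripper value outside its range is refused whole. The fingers move at their own pace and stop on an object; FORCE is the grip in N (left out, the last holds). Time passes only in rows, so rows that do not move let the fingers close. It gives the time, the measured TCP pose, the force and the opening at its end, in the units of the state.
- telemetry.sense(): the state, without advancing time (a new reading comes with each control period).
- snapshot(name): name is "scene" or "side" or "wrist"; returns (picture, depth): 480x640x3 uint8, red, green, blue; 480x640 float32, mm along the optical axis (not along the pixel's ray), 0 where there is no reading.
- camera_params(name): a dict with "K" (3x3 intrinsics, pixels), "extrinsics" (4x4, takes a point from camera to world coordinates). Camera axes: x right, y down, z forward; pixel columns grow to the right and rows downward; lengths in mm; the calibration is good to about 2 mm. A picture is of the moment at which its call begins: read the wrist's pose just before it. camera_params takes no time and is no camera call; for the wrist camera it gives the pose at the moment of the call.
- job.hand_in(): hands the job in, once; it reports no verdict.
The state is a dict: "time": time; "joint_pos": joint angles; "qd": joint speeds; "joint_efforts": joint torques, N m; "tool_pos": TCP position; "tcp_rot": TCP orientation; "ft_force": force on the tool from outside, world axes, zero at the start; "wrist_torque": the same for the moment, N m; "finger_gap": finger opening in mm.
Only numpy, scipy, OpenCV 4.12 (cv2) and the standard library are available. Lean on these libraries where they do the work, as an engineer would, in place of code of your own. Each camera call takes 0.05 s, during which the arm holds its last target. There are 200 camera calls.

## Working session

There is one attempt and no reset: what is moved stays moved. The work goes in short steps, Python scripts to look and compute and a shell command to move; the robot and the scene stay as the last step left them, time stands still between calls to the robot, and variables do not carry over. Pictures are saved under pics/ and viewed, about 8 in all and at most 12, crops included, and the job is handed in when it is done.

```bash
mkdir -p pics
cat > h.py <<'E'
import numpy as np, cv2
from bench import telemetry, snapshot, camera_params, job
def cloud(name):
    P=camera_params(name); K=np.array(P["K"]); T=np.array(P["extrinsics"])
    im,d=snapshot(name)
    v,u=np.mgrid[:480,:640]
    c=np.stack([(u-K[0,2])/K[0,0]*d,(v-K[1,2])/K[1,1]*d,d],-1)
    w=c@T[:3,:3].T+T[:3,3]
    w[d<=0]=np.nan
    return im,d,w
def save(n,im): cv2.imwrite(f"pics/{n}.png",im[:,:,::-1])
E
python3 - <<'E'
from h import *
print(telemetry.sense())
for n in ("scene","side"):
    im,d,w=cloud(n); save(n,im); np.savez("/tmp/"+n,im=im,d=d,w=w)
    print(n,np.array(camera_params(n)["extrinsics"]).round(2).tolist(),np.isfinite(w[...,0]).mean())
E
```

```text
{'time': 0.0, 'joint_pos': array([ 6.46066041e+01,  7.51746085e+00,  8.53313082e+01, -6.04625945e-04,
        8.72608333e+01, -4.89110592e+00]), 'qd': array([ 0.04411294, -0.14217188, -0.08521246, -0.03605431, -0.04943671,
        0.08700908]), 'joint_efforts': array([ 1.18922082e-03, -5.69388127e+01, -5.00558996e+01,  2.88873241e-05,
        1.40755170e-02, -2.66030696e-05]), 'tool_pos': array([209.86756296, 561.49695627, 230.20045901]), 'tcp_rot': array([-1.79890745e+02, -8.74325735e-03,  1.59497731e+02]), 'ft_force': array([ 0.08322396,  0.03534733, -0.37279359]), 'wrist_torque': array([-0.02005671,  0.00078214, -0.00536024]), 'finger_gap': 85.76609976517886}
scene [[0.78, 0.48, -0.39, 929.29], [0.62, -0.61, 0.49, -644.29], [-0.0, -0.62, -0.78, 955.0], [0.0, 0.0, 0.0, 1.0]] 0.99578125
side [[0.85, -0.39, 0.36, 134.91], [-0.53, -0.65, 0.55, -705.67], [0.02, -0.65, -0.76, 969.9], [0.0, 0.0, 0.0, 1.0]] 0.995869140625
```

View pics/scene.png

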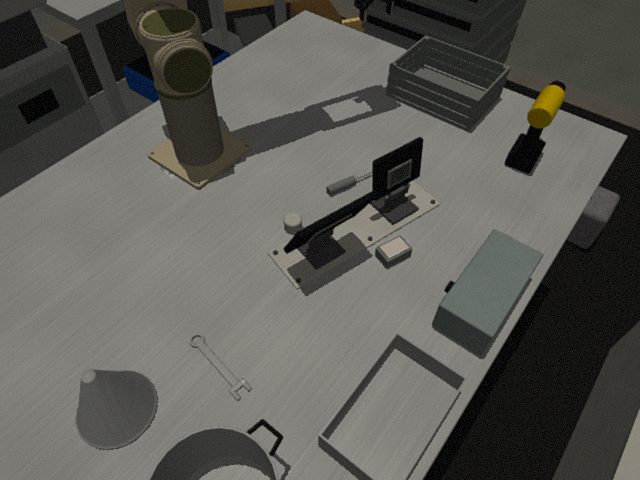

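View pics/side.png

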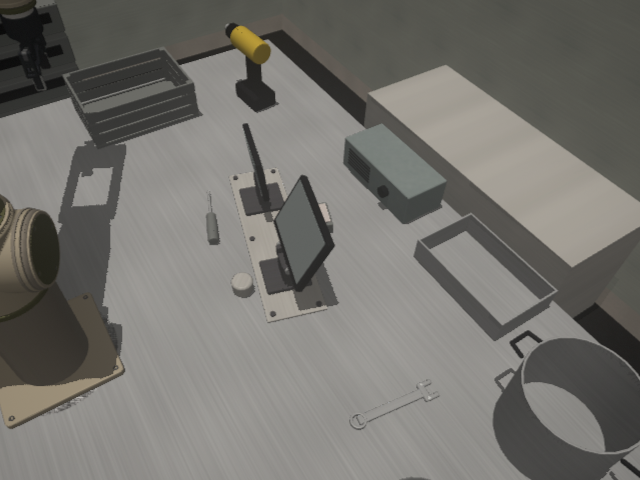

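The small screen is the far one (scene pixel ~(397,165), side ~(252,160)) and the large one leans back (side ~(303,235)). The screwdriver and pot lie in front. Next I fit planes to the slabs.

```bash
cat >> h.py <<'E'
def plane(p,it=300,tol=2.5,seed=0):
    r=np.random.default_rng(seed);best=None
    for _ in range(it):
        a,b,c=p[r.choice(len(p),3,False)];n=np.cross(b-a,c-a);l=np.linalg.norm(n)
        if l<1e-6: continue
        m=abs((p-a)@(n/l))<tol
        if best is None or m.sum()>best.sum(): best=m
    q=p[best];c=q.mean(0);n=np.linalg.svd(q-c)[2][2]
    return c,n*np.sign(n[0]),best
def rep(tag,p):
    c,n,m=plane(p);q=p[m]
    print(tag,len(p),m.sum(),"c",c.round(1),"n",n.round(3),"lean",np.degrees(np.arctan2(-n[2],np.hypot(n[0],n[1]))).round(2),"yaw",np.degrees(np.arctan2(n[1],n[0])).round(2),"top",q[q[:,2]>np.percentile(q[:,2],98)].mean(0).round(1),"z",q[:,2].min().round(0),q[:,2].max().round(0),"rms",((q-c)@n).std().round(2))
    return c,n,q
E
python3 - <<'E'
from h import *
for n,box in (("scene",(240,120,460,310)),("side",(190,110,350,330))):
    z=np.load(f"/tmp/{n}.npz");w,im=z["w"],z["im"]
    x0,y0,x1,y1=box;W=w[y0:y1,x0:x1].reshape(-1,3);I=im[y0:y1,x0:x1].reshape(-1,3)
    hi=W[:,2]>85
    P=W[hi]
    lab=None
    # split in clusters along horizontal direction
    ys=np.histogram(P[:,1],20);print(n,ys[0],ys[1].round(0),P.min(0).round(0),P.max(0).round(0))
    rail=(W[:,2]>3)&(W[:,2]<20)&(I.min(1)>110);r=W[rail]
    print("rail",rail.sum(),cv2.minAreaRect(r[:,:2].astype(np.float32)))
    k=cv2.kmeans(P[:,:2].astype(np.float32),2,None,(3,50,.1),5,cv2.KMEANS_PP_CENTERS)[1].ravel()
    for j in (0,1): rep(n+str(j),P[k==j])
E
```

```text
scene [256 143 163 151 165 293 258 180 151  15   0   0  31 348 291 276 256 246
 241 167] [-183. -161. -140. -119.  -98.  -76.  -55.  -34.  -12.    9.   30.   51.
   73.   94.  115.  137.  158.  179.  200.  222.  243.] [ 466. -183.   85.] [849. 243. 204.]
rail 2773 ((472.65472412109375, 127.40011596679688), (652.3899536132812, 668.4091796875), 39.641937255859375)
scene0 1856 1330 c [553.5 161.6 144.2] n [ 0.95  -0.277  0.145] lean -8.33 yaw -16.24 top [547.2 165.8 190.9] z 85.0 193.0 rms 1.25
scene1 1775 673 c [605.5 -84.7 176.7] n [ 0.392 -0.123  0.912] lean -65.72 yaw -17.47 top [558.6 -58.6 202.3] z 85.0 204.0 rms 1.26
side [526 470 429 429 408 382 387 357 348 139   0   0  21 266  66  65  81  63
  50  43] [-182. -161. -140. -118.  -97.  -76.  -55.  -34.  -12.    9.   30.   51.
   72.   93.  115.  136.  157.  178.  199.  221.  242.] [ 461. -182.   85.] [824. 242. 208.]
rail 10622 ((568.2459716796875, 163.32138061523438), (753.7979125976562, 458.3509521484375), 58.7581901550293)
side0 3872 3133 c [517.  -82.5 150. ] n [ 0.852 -0.249 -0.461] lean 27.43 yaw -16.27 top [546.6 -86.9 205. ] z 85.0 208.0 rms 1.07
side1 658 237 c [539.1 162.6 191.2] n [ 0.219 -0.055 -0.974] lean 76.93 yaw -14.17 top [553.1 196.6 194.2] z 187.0 195.0 rms 1.21
```

Large screen leans 27.4° back, and the small one leans about 8° forward. The hinge is near (558,163,66) and the yaw is −16.3°. I'm moving to a point in front of the small screen with the fingers shut.

```bash
python3 -m jog '[[[-0.7,-0.47,0,0,0,0,0],[-0.7,-0.47,0,0,0,0,0],[-0.7,-0.47,0,0,0,0,0],[-0.7,-0.47,0,0,0,0,0],[-0.7,-0.47,0,0,0,0,0],[-0.7,-0.47,0,0,0,0,0],[-0.7,-0.47,0,0,0,0,0],[-0.7,-0.47,0,0,0,0,0],[-0.7,-0.47,0,0,0,0,0],[-0.7,-0.47,0,0,0,0,0],[-0.7,-0.47,0,0,0,0,0],[0,0,0,0,0,-0.0117,0]]]' 40
python3 -m jog '[[[0,0,0,0,-0.025,0,0],[0,0,0,0,-0.025,0,0],[0,0,0,0,-0.025,0,0],[0,0,0,0,-0.025,0,0],[0,0,0,0,-0.025,0,0],[0,0,0,0,0,0,0]]]'
python3 - <<'E'
from h import *
print(telemetry.sense())
im,d,w=cloud("wrist"); save("w1",im); np.savez("/tmp/w1",im=im,d=d,w=w)
E
```

```text
time: 1.6
tool_pos: [481.3, 182.5, 230.7]
tcp_rot: [-179.9, -0.0, 163.6]
ft_force: [-0.7, 1.0, 0.0]
finger_gap: -0.3
time: 2.35
tool_pos: [477.5, 185.1, 227.4]
tcp_rot: [-179.6, 44.8, 164.2]
ft_force: [-0.9, 0.1, -0.1]
finger_gap: -0.1
{'time': 2.35, 'joint_pos': array([ 39.61509928, -32.00043525, 130.73016672, -42.32119845,
        60.16852895, -19.60586373]), 'qd': array([-3.22377817,  1.27164332, -6.33302222,  6.52248329,  1.14191158,
       -6.93234817]), 'joint_efforts': array([  1.21788941, -24.91674542, -50.55068851,  -6.4255102 ,
        -2.24689454,   2.3656033 ]), 'tool_pos': array([477.52194655, 185.12733256, 227.4176532 ]), 'tcp_rot': array([-179.60720814,   44.80621357,  164.19796175]), 'ft_force': array([-0.92965255,  0.12435776, -0.13918571]), 'wrist_torque': array([ 0.10433465,  0.35429597, -0.00076166]), 'finger_gap': -0.1001060780144043}
```

View pics/w1.png

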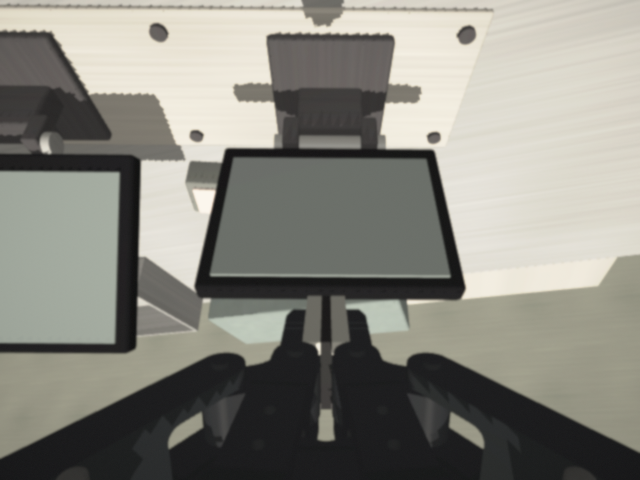

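The wrist view shows both glass faces: small at u 215–450, v 160–280, and large at u 0–120, v 175–340. The fingertip at (325,300) is centred on the small one. I'm fitting both planes here.

Run:
```python
from h import *
w=np.load("/tmp/w1.npz")["w"]
f=lambda b:(lambda q:q[np.isfinite(q).all(1)])(w[b[1]:b[3],b[0]:b[2]].reshape(-1,3))
rep("small",f((235,170,425,262)));rep("large",f((2,180,112,335)))
```

```text
small 17407 17407 c [540.3 168.3 137.7] n [ 0.951 -0.28   0.129] lean -7.41 yaw -16.39 top [533.5 161.6 172. ] z 97.0 174.0 rms 0.51
large 16988 16980 c [531.4 -28.  143.9] n [ 0.854 -0.25  -0.456] lean 27.1 yaw -16.32 top [554.5 -34.8 191. ] z 95.0 192.0 rms 0.7
```

```bash
python3 -m jog '[[[0.014,0,0.225,0,0,0,0],[0.014,0,0.225,0,0,0,0],[0.014,0,0.225,0,0,0,0],[0.014,0,0.225,0,0,0,0],[0.014,0,0.225,0,0,0,0],[0.014,0,0.225,0,0,0,0],[0,0,0,0,0,0,0]]]'
python3 -m jog '[[[-0.05,0,0.05,0,0,0,0],[-0.05,0,0.05,0,0,0,0],[-0.05,0,0.05,0,0,0,0],[-0.05,0,0.05,0,0,0,0],[-0.05,0,0.05,0,0,0,0],[-0.05,0,0.05,0,0,0,0],[-0.05,0,0.05,0,0,0,0]]]'
python3 - <<'E'
from h import *
im,d,w=cloud("wrist"); save("w2",im)
E
```

```text
time: 3.28
tool_pos: [523.1, 171.9, 179.3]
tcp_rot: [-179.9, 44.9, 163.8]
ft_force: [0.9, -0.6, 1.4]
finger_gap: -0.1
time: 4.15
tool_pos: [547.2, 165.7, 180.9]
tcp_rot: [180.0, 45.0, 163.7]
ft_force: [-5.2, 1.8, 4.6]
finger_gap: -0.2
```

View pics/w2.png

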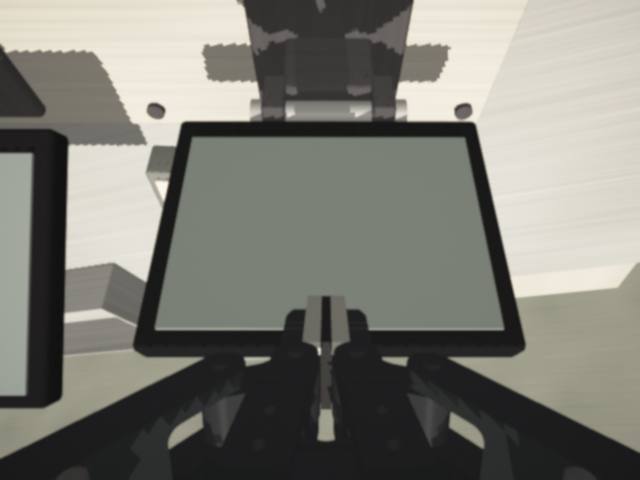

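Fingertip is in contact just below the top edge (tip at pixel (325,300)), with light force. I'm pushing back slowly along the arc.

```bash
cat >> h.py <<'E'
def lean(save_as=None):
    im,d,w=cloud("wrist")
    if save_as: save(save_as,im)
    s=telemetry.sense()
    f=lambda b:(lambda q:q[np.isfinite(q).all(1)])(w[b[1]:b[3],b[0]:b[2]].reshape(-1,3))
    return im,w,s,f
E
python3 -m jog '[[[-0.048,0,0.065,0,0,0,0],[-0.048,0,0.065,0,0,0,0],[-0.048,0,0.065,0,0,0,0],[-0.048,0,0.065,0,0,0,0],[-0.048,0,0.065,0,0,0,0],[-0.048,0,0.065,0,0,0,0],[-0.048,0,0.065,0,0,0,0],[-0.048,0,0.065,0,0,0,0],[-0.048,0,0.065,0,0,0,0],[-0.048,0,0.065,0,0,0,0],[-0.048,0,0.065,0,0,0,0],[-0.048,0,0.065,0,0,0,0]]]'
python3 - <<'E'
from h import *
im,w,s,f=lean("w3"); rep("small",f((230,160,430,280)))
E
```

```text
time: 5.7
tool_pos: [592.4, 152.1, 172.5]
tcp_rot: [-180.0, 44.9, 163.7]
ft_force: [-8.3, 3.0, 1.1]
finger_gap: 0.2bash:   622 Killed                     python3 - <<'E'
from h import *
im,w,s,f=lean("w3"); rep("small",f((230,160,430,280)))
E
```

```bash
sed -i 's/svd(q-c)\[2\]/svd((q-c).T@(q-c))[2]/' h.py
python3 - <<'E'
from h import *
im,w,s,f=lean("w3"); rep("small",f((230,160,430,280))); print(s["time"],s["ft_force"].round(1),s["tool_pos"].round(1))
E
```

```text
small 23892 23890 c [579.1 156.6 137.8] n [ 0.875 -0.257 -0.409] lean 24.17 yaw -16.38 top [587.5 153.3 158.4] z 115.0 159.0 rms 0.62
5.8 [-7.3  2.2  2.5] [592.5 152.  172.4]
```

```bash
python3 -m jog '[[[-0.017,0,0.062,0,0,0,0],[-0.017,0,0.062,0,0,0,0],[-0.017,0,0.062,0,0,0,0],[-0.017,0,0.062,0,0,0,0],[-0.017,0,0.062,0,0,0,0],[-0.017,0,0.062,0,0,0,0],[-0.017,0,0.062,0,0,0,0],[-0.017,0,0.062,0,0,0,0]]]'
python3 - <<'E'
from h import *
im,w,s,f=lean("w4"); rep("small",f((230,160,430,280))); print(s["time"],s["ft_force"].round(1),s["tool_pos"].round(1))
E
python3 -m jog '[[[0.05,0,-0.08,0,0,0,0],[0.05,0,-0.08,0,0,0,0],[0.05,0,-0.08,0,0,0,0],[0.05,0,-0.08,0,0,0,0],[0.05,0,-0.08,0,0,0,0],[0.05,0,-0.08,0,0,0,0],[0.05,0,-0.08,0,0,0,0],[0.06,0,-0.09,0,0,0,0],[0.08,0,-0.1,0,0,0,0],[0.08,0,-0.1,0,0,0,0],[0,0,0,0,0,0,0]]]'
python3 - <<'E'
from h import *
im,w,s,f=lean("w5"); rep("small",f((230,160,430,270))); rep("small low",f((230,160,430,220)));print(s["time"],s["ft_force"].round(1),s["tool_pos"].round(1))
E
```

```text
time: 6.8
tool_pos: [614.5, 145.9, 160.7]
tcp_rot: [180.0, 45.0, 163.7]
ft_force: [-6.0, 2.4, 4.8]
finger_gap: 0.0
small 23902 23900 c [593.4 152.7 131.6] n [ 0.772 -0.227 -0.593] lean 36.4 yaw -16.4 top [605.4 149.5 148.9] z 114.0 150.0 rms 0.62
6.85 [-5.7  0.6  5.3] [614.6 145.8 160.5]
time: 8.22
tool_pos: [565.8, 160.2, 170.6]
tcp_rot: [180.0, 45.0, 163.7]
ft_force: [0.8, -0.7, -0.1]
finger_gap: 0.1
small 21913 21911 c [571.8 159.5 120.5] n [ 0.875 -0.258 -0.409] lean 24.17 yaw -16.4 top [581.1 156.7 142.3] z 97.0 143.0 rms 0.64
small low 11958 11956 c [567.5 160.7 110.3] n [ 0.876 -0.258 -0.409] lean 24.12 yaw -16.4 top [571.9 158.4 122.5] z 97.0 123.0 rms 0.63
8.275 [ 0.4 -0.3  0.4] [566.1 160.2 170.7]
```

View pics/w5.png

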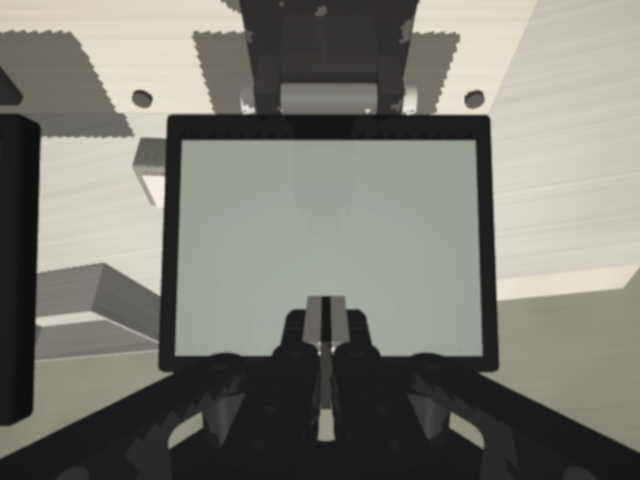

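Untouched, the small screen now leans 24.2° against 27.1°, so springback is 12.2°. I'll push again to about 39.4° under load.

```bash
python3 -m jog '[[[-0.055,0,0.08,0,0,0,0],[-0.055,0,0.08,0,0,0,0],[-0.055,0,0.08,0,0,0,0],[-0.055,0,0.08,0,0,0,0],[-0.055,0,0.08,0,0,0,0],[-0.03,0,0.05,0,0,0,0],[-0.03,0,0.05,0,0,0,0],[-0.03,0,0.05,0,0,0,0],[-0.03,0,0.05,0,0,0,0],[-0.03,0,0.05,0,0,0,0],[-0.03,0,0.05,0,0,0,0],[-0.03,0,0.05,0,0,0,0]]]'
python3 -m jog '[[[-0.018,0,0.038,0,0,0,0],[-0.018,0,0.038,0,0,0,0],[-0.018,0,0.038,0,0,0,0],[-0.018,0,0.038,0,0,0,0],[-0.018,0,0.038,0,0,0,0],[-0.018,0,0.038,0,0,0,0]]]'
python3 - <<'E'
from h import *
im,w,s,f=lean(); rep("small",f((230,160,430,280))); print(s["time"],s["ft_force"].round(1),s["tool_pos"].round(1))
E
```

```text
time: 9.78
tool_pos: [607.8, 147.7, 160.5]
tcp_rot: [-180.0, 44.9, 163.7]
ft_force: [-6.4, 1.1, 0.0]
finger_gap: -0.2
time: 10.52
tool_pos: [619.0, 144.5, 156.1]
tcp_rot: [-180.0, 44.9, 163.7]
ft_force: [-8.3, 3.1, 0.3]
finger_gap: 0.0
small 23900 23899 c [596.  151.8 128.4] n [ 0.739 -0.217 -0.638] lean 39.61 yaw -16.38 top [608.8 148.2 144.8] z 111.0 146.0 rms 0.62
10.575 [-8.8  2.8  1.7] [619.1 144.4 156.1]
```

```bash
python3 -m jog '[[[0.05,0,-0.08,0,0,0,0],[0.05,0,-0.08,0,0,0,0],[0.05,0,-0.08,0,0,0,0],[0.05,0,-0.08,0,0,0,0],[0.05,0,-0.08,0,0,0,0],[0.05,0,-0.08,0,0,0,0],[0.05,0,-0.08,0,0,0,0],[0.06,0,-0.09,0,0,0,0],[0.08,0,-0.1,0,0,0,0],[0.08,0,-0.1,0,0,0,0],[0.0,0,-0.1,0,0,0,0],[0.0,0,-0.1,0,0,0,0]]]'
python3 -m jog '[[[0,0,-0.2,0,0,0,0],[0,0,-0.2,0,0,0,0],[0,0,-0.2,0,0,0,0],[0,0,-0.2,0,0,0,0],[0,0,-0.2,0,0,0,0],[0,0,0,0,0,0,0],[0,0,0,0,0,0,0],[0,0,0,0,0,0,0],[0,0,0,0,0,0,0],[0,0,0,0,0,0,0]]]'
python3 - <<'E'
from h import *
im,w,s,f=lean("w6"); print(s["time"],s["ft_force"].round(1),s["tool_pos"].round(1))
rep("small",f((240,170,420,250)));rep("large",f((2,180,70,320)))
E
```

```text
time: 12.08
tool_pos: [564.4, 160.6, 174.3]
tcp_rot: [180.0, 45.0, 163.7]
ft_force: [-0.4, -0.0, 0.5]
finger_gap: -0.1
time: 13.32
tool_pos: [530.6, 170.2, 209.0]
tcp_rot: [-180.0, 45.0, 163.7]
ft_force: [-0.4, -0.5, 0.0]
finger_gap: -0.1
13.375 [ 0.5 -0.1 -0.4] [530.6 170.2 209.1]
small 14334 14331 c [578.6 157.6 126.7] n [ 0.85  -0.25  -0.464] lean 27.62 yaw -16.38 top [588.1 154.1 146.6] z 105.0 148.0 rms 0.66
large 9476 9459 c [540.5  -4.4 147.8] n [ 0.851 -0.261 -0.457] lean 27.18 yaw -17.04 top [557.5  -8.8 182.2] z 111.0 183.0 rms 0.73
```

View pics/w6.png

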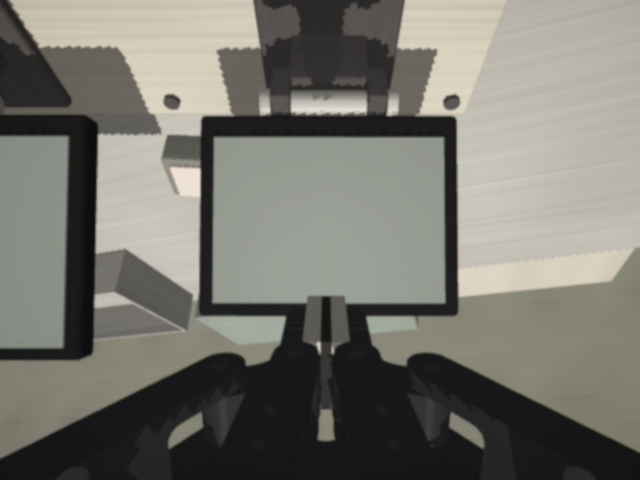

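After more than a second untouched, the small screen is at 27.6° and the large at 27.2°, so they match. Now the hinge check: move to just off the face near the upper edge, then press along the normal.

```bash
python3 -m jog '[[[-0.039,0,0.143,0,0,0,0],[-0.039,0,0.143,0,0,0,0],[-0.039,0,0.143,0,0,0,0],[-0.039,0,0.143,0,0,0,0],[-0.039,0,0.143,0,0,0,0],[-0.039,0,0.143,0,0,0,0],[-0.039,0,0.143,0,0,0,0],[-0.039,0,0.143,0,0,0,0],[-0.039,0,0.143,0,0,0,0],[-0.039,0,0.143,0,0,0,0],[0,0,0,0,0,0,0],[0,0,0,0,0,0,0]]]'
python3 - <<'E'
from h import *
im,w,s,f=lean()
c,n,q=rep("small",f((230,160,430,270))); print("gap",(c-s["tool_pos"])@n,s["ft_force"].round(2),s["tool_pos"].round(1))
F=[]
for _ in range(4): snapshot("wrist");F.append(telemetry.sense()["ft_force"])
print(np.array(F).round(1).tolist())
E
```

```text
time: 14.88
tool_pos: [592.3, 152.2, 172.4]
tcp_rot: [-180.0, 45.0, 163.7]
ft_force: [-0.3, 0.1, -0.2]
finger_gap: -0.3
small 21913 21910 c [582.  156.1 133.7] n [ 0.85  -0.25  -0.463] lean 27.58 yaw -16.37 top [591.  152.7 152.5] z 113.0 153.0 rms 0.63
gap 8.275708833388702 [ 0.13 -0.01 -0.3 ] [592.3 152.4 172.6]
[[0.1, -1.1, 0.3], [0.3, 0.4, 0.1], [0.2, 0.5, 0.5], [-0.7, -0.2, 0.5]]
```

```bash
python3 -m jog '[[[-0.01,0,0.031,0,0,0,0],[-0.01,0,0.031,0,0,0,0],[-0.01,0,0.031,0,0,0,0],[-0.01,0,0.031,0,0,0,0],[-0.01,0,0.031,0,0,0,0],[-0.01,0,0.031,0,0,0,0],[-0.01,0,0.031,0,0,0,0],[-0.01,0,0.031,0,0,0,0]]]'
python3 - <<'E'
from h import *
im,w,s,f=lean()
c,n,q=rep("small",f((230,160,430,270))); print("gap",(c-s["tool_pos"])@n)
F=[s["ft_force"]]
for _ in range(3): snapshot("wrist");F.append(telemetry.sense()["ft_force"])
print(np.array(F).round(1).tolist(),"normal",(np.array(F)@n).round(1), s["tool_pos"])
E
```

```text
time: 16.12
tool_pos: [603.6, 149.0, 166.6]
tcp_rot: [180.0, 45.0, 163.7]
ft_force: [-0.5, -0.1, 1.1]
finger_gap: 0.3
small 21912 21910 c [585.5 155.  133.1] n [ 0.827 -0.243 -0.506] lean 30.41 yaw -16.37 top [594.8 151.5 150.5] z 115.0 151.0 rms 0.63
gap 0.43141057898447244
[[-1.7, 0.1, 1.4], [-1.7, -0.2, 1.6], [-0.4, -0.3, 0.3], [-1.9, -0.1, 1.2]] normal [-2.1 -2.2 -0.4 -2.2] [603.66405205 148.97784866 166.52581171]
```

```bash
python3 -m jog '[[[-0.008,0,0.026,0,0,0,0],[-0.008,0,0.026,0,0,0,0],[0,0,0,0,0,0,0],[0,0,0,0,0,0,0],[0,0,0,0,0,0,0]]]'
python3 - <<'E'
from h import *
im,w,s,f=lean()
c,n,q=rep("small",f((230,160,430,270)))
F=[s["ft_force"]]
for _ in range(9): snapshot("wrist");F.append(telemetry.sense()["ft_force"])
F=np.array(F)@n;print("normal",F.round(1),F.mean())
E
```

```text
time: 16.95
tool_pos: [605.8, 148.4, 165.3]
tcp_rot: [180.0, 45.0, 163.7]
ft_force: [-2.2, -0.4, 1.4]
finger_gap: -0.4
small 21921 21921 c [586.9 154.6 132.5] n [ 0.816 -0.24  -0.525] lean 31.67 yaw -16.39 top [596.7 151.7 149.5] z 115.0 150.0 rms 0.63
normal [-2.3 -2.  -2.2 -2.  -2.1 -2.2 -2.4 -2.5 -3.  -2.7] -2.3407125169784524
```

```bash
python3 -m jog '[[[-0.007,0,0.022,0,0,0,0],[-0.007,0,0.022,0,0,0,0],[0,0,0,0,0,0,0],[0,0,0,0,0,0,0],[0,0,0,0,0,0,0]]]'
python3 - <<'E'
from h import *
im,w,s,f=lean()
c,n,q=rep("small",f((230,160,430,270)))
F=[s["ft_force"]]
for _ in range(9): snapshot("wrist");F.append(telemetry.sense()["ft_force"])
F=np.array(F);print("normal",(F@n).round(1),(F@n).mean(),F.mean(0))
E
```

```text
time: 18.08
tool_pos: [607.7, 147.8, 164.2]
tcp_rot: [-180.0, 45.0, 163.7]
ft_force: [-2.5, 0.1, 1.8]
finger_gap: 0.0
small 21927 21924 c [588.1 154.2 131.9] n [ 0.807 -0.237 -0.541] lean 32.78 yaw -16.38 top [598.  150.7 148.6] z 114.0 150.0 rms 0.63
normal [-3.2 -3.7 -2.7 -2.1 -3.2 -3.7 -2.6 -2.7 -3.4 -3.6] -3.084243576390276 [-2.24690243  0.5092795   2.12597475]
```

The press held 3.1 N for about a second. Now I'm releasing along the normal, backing away and looking.

```bash
python3 -m jog '[[[0.02,0,-0.06,0,0,0,0],[0.02,0,-0.06,0,0,0,0],[0.02,0,-0.06,0,0,0,0],[0.02,0,-0.06,0,0,0,0],[0.02,0,-0.06,0,0,0,0],[0.02,0,-0.06,0,0,0,0],[0.02,0,-0.06,0,0,0,0],[0.02,0,-0.1,0,0,0,0],[0.02,0,-0.15,0,0,0,0],[0.02,0,-0.2,0,0,0,0],[0.02,0,-0.2,0,0,0,0],[0.02,0,-0.2,0,0,0,0]]]'
python3 -m jog '[[[0.0,0,-0.25,0,0,0,0],[0.0,0,-0.25,0,0,0,0],[0.0,0,-0.25,0,0,0,0],[0.0,0,-0.25,0,0,0,0],[0,0,0,0,0,0,0],[0,0,0,0,0,0,0],[0,0,0,0,0,0,0],[0,0,0,0,0,0,0],[0,0,0,0,0,0,0]]]'
python3 - <<'E'
from h import *
im,w,s,f=lean("w7"); print(s["time"],s["ft_force"].round(1))
rep("small",f((250,180,410,240)));rep("large",f((2,190,80,300)))
im,d,w=cloud("side");save("side2",im)
E
```

```text
time: 20.08
tool_pos: [556.0, 163.0, 201.3]
tcp_rot: [180.0, 45.0, 163.7]
ft_force: [-0.8, -0.1, -0.3]
finger_gap: -0.0
time: 21.2
tool_pos: [522.6, 172.5, 235.7]
tcp_rot: [-180.0, 45.0, 163.7]
ft_force: [-0.2, 0.3, -0.3]
finger_gap: 0.1
21.25 [ 1.1 -0.1  0.1]
small 9559 9556 c [586.4 155.5 142.2] n [ 0.85  -0.25  -0.463] lean 27.58 yaw -16.41 top [593.7 151.7 158.4] z 124.0 159.0 rms 0.68
large 8538 8536 c [544.6 -16.6 162.4] n [ 0.854 -0.25  -0.456] lean 27.12 yaw -16.33 top [559.1 -20.2 191.7] z 132.0 193.0 rms 0.69
```

View pics/side2.png

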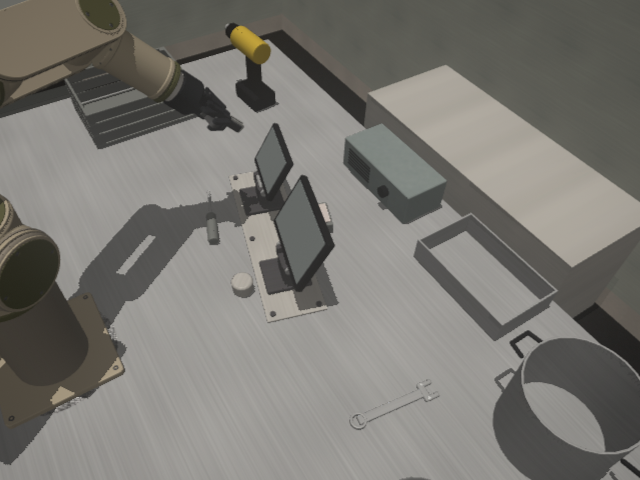

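View pics/w7.png

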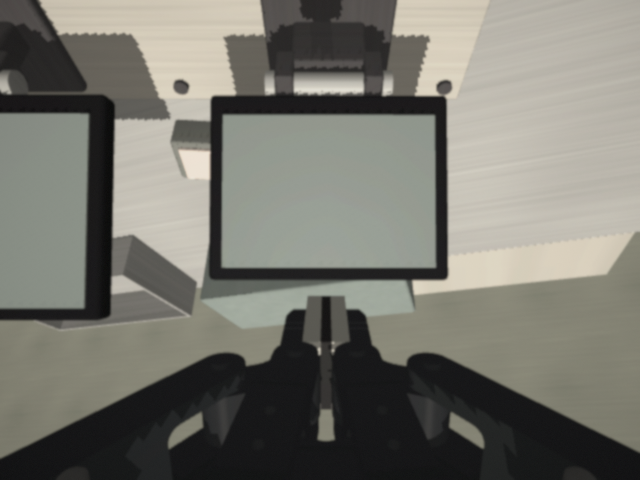

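In the side view the two screens are parallel (small ~(272,160), large ~(303,235)). The gripper is clear at ~(220,115), and the screwdriver, pot and wrench are where they were. The wrist view shows both faces square-on and nothing touching.

```bash
python3 -c "
from bench import job; print(job.hand_in())"
```

```text
the job is handed in; nothing more can be done
None
```

The small screen now leans 27.6° back against 27.1° for the larger one, both measured with the wrist camera and nothing touching them. I handed the job in at about 21 s.

- **Tilting:** I pushed it back in two slow strokes with shut fingertips near the top edge. The first sprang back to 24.2°. The second, to 39.6° under load, settled at 27.6°, which I measured after more than a second untouched.
- **Hinge check:** I pressed the face near its upper edge until the wrist sensor averaged 3.1 N along the face normal, and held that for about a second. The force was stepped up over roughly 2 s first, through about 2 N and 2.4 N. The screen bent about 5° and returned to 27.6°.
- **Surroundings:** The larger screen's lean read 27.1° before and after. By eye, the side view shows the screwdriver, pot and wrench where they were. The terminal box is partly hidden there, but the arm never went near it.

No check failed. Single force readings scattered by about ±0.8 N, so 3.1 N is an average.

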